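# Open the iris of the bench dust port

### The arm

A 6-joint arm with a two-finger parallel gripper is mounted at the origin on the work surface. World frame = base frame: x ahead of the robot, y to its left, z up, the work surface at z = 0. Lengths are in m, angles in rad, forces in N, time in s.
With the tool pointing down it reaches from about 0.35 to 0.975 m from the base axis. Payload 4.9 kg.
Tool frame: the origin (TCP) lies midway between the tips of the shut fingers; the grasp point (between the pads) lies 19 mm behind it; z points along the fingers, y is the line along which they close (so a half turn about z gives the same grasp; the last joint's range is limited). The gripper opens to 85 mm and grips with 20 to 120 N. Pads are 22 mm wide; open, the fingers measure 114 mm over their backs; the gripper's body (76 mm by 85 mm) begins 54 mm behind the grasp point. The pads swing forward as they close: fully open they stand 13 mm farther back than shut.
Start: joints at [-1.449, 0.053, 1.613, -0, 1.476, -0.119], TCP at [0.149, -0.607, 0.231] pointing down, gripper open.
Joint ranges: [-3.01, 3.01], [-1.01, 2.22], [0.06, 2.58], [-1.02, 4.17], [0.09, 2.62], [-3.14, 3.14]. Speed limits (rad/s): [2.57, 2.57, 3.14, 3.14, 3.14, 3.14].

### API

Orientations are given as a rotation vector (axis times angle).
In Python, from station import ctrl, optics, job gives the robot as it stands.
- The arm moves only by the shell command python3 -m jog 'ROWS' [OPENING] [FORCE]. ROWS is JSON, a list of rows, each a list of 2 entries, a list of its own where there are three numbers: the shift along the tool's x, y, z in m, then the turn, a rotation vector about the tool's x, y, z in rad. A call has 1 to 5 rows; each row is the pose to reach, as a shift and turn from the pose commanded when the call began, along the tool's axes at that moment; what a row does not reach only later rows make up. A row lasts 1/10 s, in which the tool goes at most 50 mm and 8.59 degrees, less where a joint would pass 70% of its speed; a pose out of reach is approached as far as the arm can. A call with a gripper value outside its range is refused whole. OPENING is the opening, from 0 (shut) to 1 (fully open), set as the call begins (- or left out, the last holds). The fingers move at their own pace and stop on an object; FORCE is the grip in N (left out, the last holds). Time passes only in rows, so rows that repeat a pose let the fingers close. It gives the time, the measured TCP pose, the force, the opening and the grip force at its end, in the units of the state.
- ctrl.get_obs(): the state, without advancing time (a new reading comes with each control period).
- optics.get_image(name): name is "scene" or "top"; returns a dict with "image" (400x640x3 uint8, blue, green, red), "fx", "fy", "cx", "cy" (pixels), "D" ([k1, k2, p1, p2, k3] as OpenCV has them; the pictures are not rectified), "rvec" (rotation vector, rad) and "tvec" (3), from world to camera coordinates, as OpenCV has them. Camera axes: x right, y down, z forward; pixel columns grow to the right and rows downward; lengths in m; the calibration is good to about 2 mm. A picture is of the moment at which its call begins. There is no depth.
- job.finish_job(): hands the job in; it is judged then, once.
The state is a dict: "t": time; "q": joint angles; "dq": joint speeds; "effort": joint torques, N m; "tool_pos": TCP position; "tool_rot": TCP orientation; "contact_force": force on the tool from outside, world axes, zero at the start; "wrist_torque": the same for the moment, N m; "opening": finger opening in m; "grip_force": force on a finger pad.
Only numpy, scipy, OpenCV 4.12 (cv2) and the standard library are available. Lean on these libraries where they do the work, as an engineer would, in place of code of your own. Each camera call takes 0.05 s, during which the arm holds its last target. There are 200 camera calls.

### The job

Two small dust-extraction ports stand on the sharpening bench; work on the one with the open pipe mouth, not the one with the domed cap. Open its iris: turn the slim knurled ring in the middle of the pipe until its pointer stands right above the straight raised rib on the base plate (the round stud marks shut), then let go. Do not touch the fixed collars just above and below the ring or the base plate's marks, and leave the capped port alone.

Things in the scene. Friction and masses are not known exactly. Their poses are not given: they have to be found in the camera images.
- iris_ring (a joint): Open port's dark knurled ring: 56 mm across, 54 to 66 mm above the bench, axis = z of collars; wider than its neighbours, so it can be pinched across from above. Pointer 9 mm wide, reaching 46 mm from the axis. Value in rad, positive anticlockwise from above: 0 = pointer over the rib (open), 1.31 over the stud (shut). Starts at 0.6 to 1.25; stops at -0.6, 1.32. Turns at 0.12 N m, stays put.
- collars: Fixed 40 mm aluminium collars of the open port: lower 14 to 53 mm high, upper (open mouth) 67 to 89 mm. Origin on the ring's axis at bench height, z up, x along the straight rib. Below: 56 mm flange to 14 mm height on a 110 mm square plate 8 mm thick, with the dark rib (22 x 7 mm) and, 75 degrees anticlockwise, the stud (12 mm), both 43 mm from the axis, to 13 mm height. Screwed down.
- capped_collars: The same part of the other port, a bystander, whose pipe ends in a domed black cap (up to 91 mm height) instead of an open mouth. Same frame and otherwise the same sizes.
- capped_ring_pointer (a point): Tip of the pointer on the capped port's ring (46 mm from its axis, 60 mm above the bench). That ring must stay as it is.
Mind the look-alikes: they are no part of the job. What is shaped like the part that bears iris_ring but pink is not meant.

How it is judged:
At the end, for the whole second after the job is handed in: The open port's ring rests with its pointer above the straight rib, within 0.18 rad (10 degrees) either way, and is released (value of joint iris_ring between -0.18 and 0.18 rad and velocity of joint iris_ring between -0.05 and 0.05 rad/s); the robot touches nothing.
It fails at once if the open port's fixed collars or marks are touched (more than 1.5 N) (contact force between anything else and collars above 1.5 N).
It fails at once if the capped port's fixed parts are struck (more than 5 N) (contact force between anything else and capped_collars above 5 N).
It fails at once if the capped port's ring is turned (its pointer moves more than 5 mm) (distance of capped_ring_pointer from where it was at the start of the episode above 0.005 m).
It also fails if it takes over 32 s, if anything falls off the work surface, if the arm or the gripper's body presses on something with over 40 N, if the wrist force passes 120 N, or if a joint passes its speed limit or range.

## Working session

There is one attempt and no reset: what is moved stays moved. The work goes in short steps, Python scripts to look and compute and a shell command to move; the robot and the scene stay as the last step left them, time stands still between calls to the robot, and variables do not carry over. Pictures are saved under pics/ and viewed, at most 10 in all, crops included, and the job is handed in when it is done.

```bash
mkdir -p pics
cat > h.py <<'E'
import numpy as np, cv2
from station import ctrl, optics, job
def get(n):
    return optics.get_image(n)
def ray(d,uv):
    K=np.array([[d["fx"],0,d["cx"]],[0,d["fy"],d["cy"]],[0,0,1.]])
    p=cv2.undistortPoints(np.array([[uv]],float),K,np.array(d["D"],float))[0,0]
    R=cv2.Rodrigues(np.array(d["rvec"],float))[0]
    return -R.T@np.array(d["tvec"],float).ravel(), R.T@np.array([p[0],p[1],1.])
def onz(d,uv,z):
    c,v=ray(d,uv); return c+v*(z-c[2])/v[2]
def proj(d,P):
    K=np.array([[d["fx"],0,d["cx"]],[0,d["fy"],d["cy"]],[0,0,1.]])
    return cv2.projectPoints(np.array(P,float).reshape(-1,1,3),np.array(d["rvec"],float),np.array(d["tvec"],float),K,np.array(d["D"],float))[0].reshape(-1,2)
E
python3 - <<'E'
from h import *
a=get("scene");b=get("top")
cv2.imwrite("pics/scene.png",a["image"]);cv2.imwrite("pics/top.png",b["image"])
import pickle;pickle.dump((a,b),open("v.pkl","wb"))
print(ctrl.get_obs())
for d in(a,b):print(ray(d,(320,200)))
E
```

```text
{'t': 0.1, 'q': array([-1.44901309e+00,  5.33226187e-02,  1.61416871e+00,  6.56825671e-06,
        1.47602837e+00, -1.19006262e-01]), 'dq': array([-3.94495920e-04, -2.91579937e-04, -2.68465752e-03,  4.84616045e-04,
        3.41035993e-04,  7.24286762e-05]), 'effort': array([-7.16462328e-04, -3.94902527e+01, -3.71363783e+01, -2.23521756e-04,
        3.87982363e-03, -9.82057912e-06]), 'tool_pos': array([ 0.14897125, -0.60639286,  0.23015909]), 'tool_rot': array([-3.11693863e+00, -3.77085760e-01, -6.06348709e-06]), 'contact_force': array([0.76902609, 0.20697674, 0.40509828]), 'wrist_torque': array([-0.03678734,  0.03908512,  0.07788954]), 'grip_force': 0.0, 'opening': 0.08525507259361555}
(array([ 1.09864143, -0.03562883,  0.79337328]), array([-0.65105104, -0.00119588, -0.75918141]))
(array([ 0.40100698, -0.04399126,  1.02723707]), array([ 0.05048574, -0.01002159, -0.99874581]))
```

View pics/scene.png

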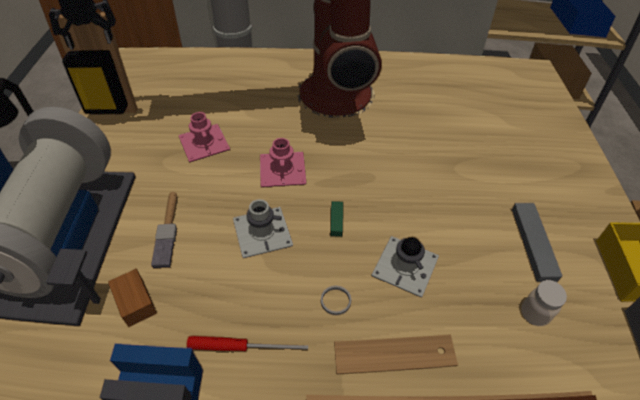

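View pics/top.png

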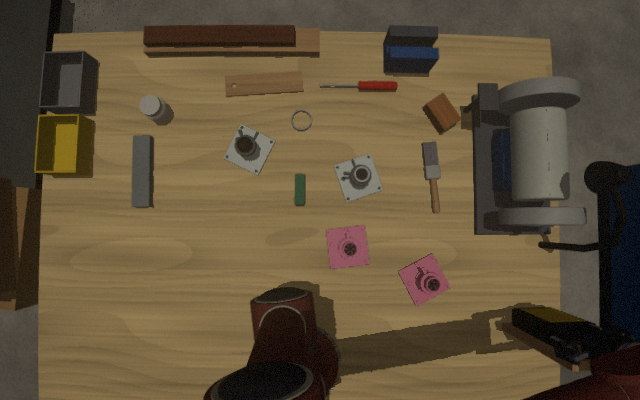

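Candidates: the open-mouth grey port at scene (261,222) / top (359,177), the black-domed grey port at scene (409,258) / top (249,148), and two pink ones at scene (200,135) and (282,160). The grey port with the open mouth fits the description. I'll confirm it in an enlarged crop.

Run:
```python
from h import *
import pickle
a,b=pickle.load(open("v.pkl","rb"))
x=cv2.resize(a["image"][192:264,222:302],None,fx=5,fy=5,interpolation=cv2.INTER_CUBIC)
y=cv2.resize(b["image"][142:214,320:400],None,fx=5,fy=5,interpolation=cv2.INTER_CUBIC)
cv2.imwrite("pics/crop.png",cv2.convertScaleAbs(np.hstack([x,y]),alpha=1.5))
# plate: light grey low saturation, largest contour near port in top view
h=cv2.cvtColor(b["image"],cv2.COLOR_BGR2HSV)
m=((h[...,1]<45)&(h[...,2]>95)).astype(np.uint8)
for c in cv2.findContours(m,0,2)[0]:
    r=cv2.minAreaRect(c)
    if r[0][0]<400 and r[0][0]>200 and 100<r[0][1]<210 and cv2.contourArea(c)>300:
        P=np.array([onz(b,p,0.008) for p in cv2.boxPoints(r)])
        print(r,P[:,:2].round(4).tolist(),P.mean(0).round(4),np.linalg.norm(P[1]-P[0]),np.linalg.norm(P[2]-P[1]))
```

```text
((357.7500305175781, 177.25), (38.8960075378418, 38.57978439331055), 71.56504821777344) [[0.5508, -0.0909], [0.5861, -0.1936], [0.4825, -0.2276], [0.4479, -0.1253]] [ 0.5168 -0.1594  0.008 ] 0.10863894536243326 0.1091133352852343
((249.00003051757812, 149.00001525878906), (38.460365295410156, 38.460365295410156), 26.56505012512207) [[0.5697, 0.2168], [0.6676, 0.1707], [0.619, 0.0731], [0.5218, 0.1197]] [0.5945 0.1451 0.008 ] 0.10820662376579845 0.10901996815588302
```

View pics/crop.png

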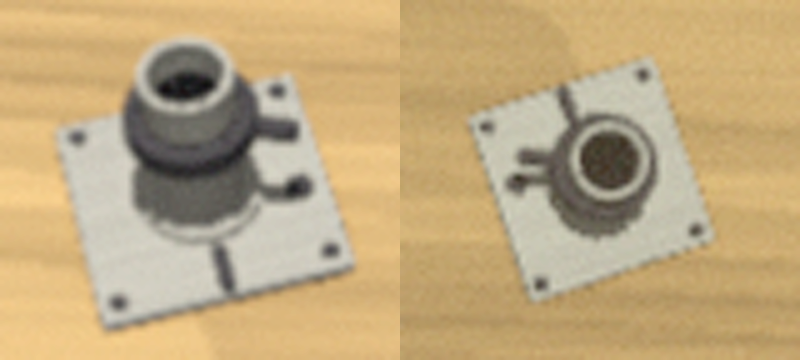

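The crop shows an open mouth and an unpainted grey body. In the top image the rib is at (353,162), the pointer tip at about (345,173) and the stud at about (343,179).

Run:
```python
from h import *
import pickle
a,b=pickle.load(open("v.pkl","rb"))
c=np.array([.5168,-.1594])
print("mouth",onz(b,(361.9,174),.089), onz(a,(222+185/5,192+78/5),.089))
f=lambda d,uv,z:(lambda v:(v.round(4),np.hypot(*v),np.degrees(np.arctan2(v[1],v[0]))))(onz(d,uv,z)[:2]-c)
print("rib",f(b,(353.2,162.4),.013),f(a,(222+224/5,192+270/5),.013))
print("stud",f(b,(343.4,178.5),.013),f(a,(222+298/5,192+185/5),.013))
print("ptr",f(b,(344.8,173.3),.06),f(a,(222+294/5,192+128/5),.062))
```

```text
mouth [ 0.51589396 -0.16080054  0.089     ] [ 0.51940294 -0.16057335  0.089     ]
rib (array([0.0407, 0.0133]), np.float64(0.0428323437726726), np.float64(18.133702037464424)) (array([0.0442, 0.0132]), np.float64(0.046116874547825704), np.float64(16.68010628858447))
stud (array([-0.0045,  0.0406]), np.float64(0.04088399697299182), np.float64(96.3403521335023)) (array([-0.0016,  0.041 ]), np.float64(0.04103203882464083), np.float64(92.19160525444066))
ptr (array([0.0042, 0.0404]), np.float64(0.04061042617830788), np.float64(84.08333771032294)) (array([0.0056, 0.0423]), np.float64(0.04265142606389682), np.float64(82.40202072379027))
```

```bash
cat >> h.py <<'E'
from scipy.spatial.transform import Rotation as R_
def rel(x,y,z,yaw):  # remaining tool shift/turn; yaw = world angle (deg) of tool y, tool down
    o=ctrl.get_obs(); R=R_.from_rotvec(o["tool_rot"]); a=np.radians(yaw)
    ty=np.array([np.cos(a),np.sin(a),0]); tz=np.array([0,0,-1.]); T=R_.from_matrix(np.array([np.cross(ty,tz),ty,tz]).T)
    print("t",o["t"],"pos",o["tool_pos"].round(4),"shift",R.inv().apply(np.array([x,y,z])-o["tool_pos"]).round(4),"turn",(R.inv()*T).as_rotvec().round(4),"q6",o["q"][5].round(2),"f",o["contact_force"].round(1),"grip",o["grip_force"],o["opening"])
E
J='[[0.464,-0.345,0.06],[0,0,-0.698]]'
python3 -m jog '[[[0.464,-0.345,0.06],[0,0,-0.698]],[[0.464,-0.345,0.06],[0,0,-0.698]],[[0.464,-0.345,0.06],[0,0,-0.698]],[[0.464,-0.345,0.06],[0,0,-0.698]],[[0.464,-0.345,0.06],[0,0,-0.698]]]' 1
python3 -c "from h import *;rel(.517,-.16,.17,-36)"
```

```text
t: 0.6
tool_pos: [0.3082, -0.4134, 0.2048]
tool_rot: [-2.798, -1.427, -0.0]
contact_force: [1.5, -0.6, 1.1]
opening: 0.0849
grip_force: 0.0
t 0.6 pos [ 0.3082 -0.4134  0.2048] shift [0.3277 0.0202 0.0349] turn [-0.0004 -0.0004  0.0006] q6 -0.45 f [ 1.5 -0.6  1.1] grip 0.0 0.08485998610765168
```

```bash
python3 -m jog '[[[0.328,0.02,0.035],[0,0,0]],[[0.328,0.02,0.035],[0,0,0]],[[0.328,0.02,0.035],[0,0,0]],[[0.328,0.02,0.035],[0,0,0]],[[0.328,0.02,0.035],[0,0,0]]]'
python3 -c "from h import *;rel(.517,-.16,.17,-36)"
```

```text
t: 1.1
tool_pos: [0.467, -0.222, 0.1785]
tool_rot: [-2.802, -1.421, 0.0]
contact_force: [1.4, -0.5, -0.7]
opening: 0.0853
grip_force: 0.0
t 1.1 pos [ 0.467  -0.222   0.1785] shift [0.0796 0.0037 0.0085] turn [-0.0001  0.0001 -0.0037] q6 0.04 f [ 1.4 -0.5 -0.7] grip 0.0 0.08530794755013331
```

```bash
python3 -m jog '[[[0.04,0.003,0.004],[0,0,0]],[[0.075,0.004,0.008],[0,0,0]],[[0.075,0.004,0.008],[0,0,0]],[[0.075,0.004,0.008],[0,0,0]],[[0.075,0.004,0.008],[0,0,0]]]'
python3 - <<'E'
from h import *
rel(.517,-.16,.08,-36)
a=get("scene");b=get("top")
x=cv2.resize(a["image"][120:270,200:330],None,fx=3,fy=3,interpolation=cv2.INTER_CUBIC)
y=cv2.resize(b["image"][100:250,290:420],None,fx=3,fy=3,interpolation=cv2.INTER_CUBIC)
cv2.imwrite("pics/above.png",cv2.convertScaleAbs(np.hstack([x,y]),alpha=1.6))
E
```

```text
t: 1.6
tool_pos: [0.5133, -0.1664, 0.1708]
tool_rot: [-2.802, -1.42, 0.001]
contact_force: [1.0, -0.1, -0.3]
opening: 0.0854
grip_force: 0.0
t 1.6 pos [ 0.5133 -0.1664  0.1708] shift [ 0.0075 -0.0008  0.0908] turn [-0.0003  0.0005 -0.0044] q6 0.18 f [ 1.  -0.1 -0.3] grip 0.0 0.08541929780499576
```

View pics/above.png

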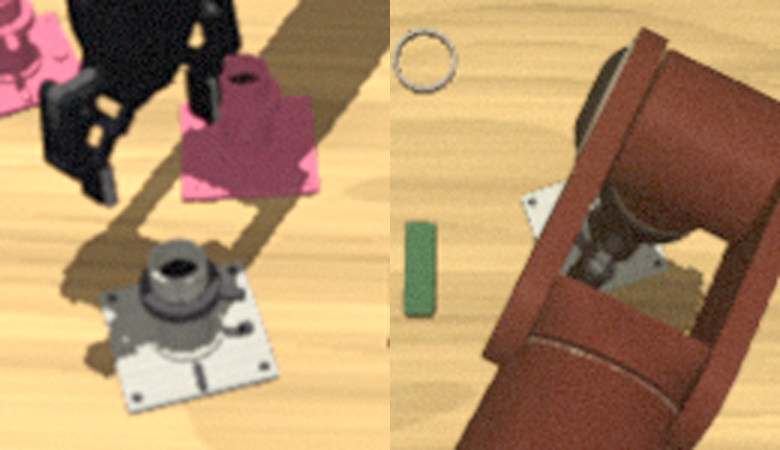

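The scene crop shows the fingers straddling the port from above, with the open mouth at crop (180,265) and the pointer at (235,295), clear of both fingers. I'll centre the tool and descend.

```bash
python3 -m jog '[[[0.0075,-0.001,0.0],[0,0,-0.004]],[[0.0075,-0.001,0.03],[0,0,-0.004]],[[0.0075,-0.001,0.05],[0,0,-0.004]],[[0.0075,-0.001,0.05],[0,0,-0.004]],[[0.0075,-0.001,0.05],[0,0,-0.004]]]'
python3 -c "from h import *;rel(.517,-.16,.036,-36)"
```

```text
t: 2.2
tool_pos: [0.5173, -0.1594, 0.1212]
tool_rot: [-2.799, -1.426, 0.0]
contact_force: [0.0, -1.3, 0.1]
opening: 0.0852
grip_force: 0.0
t 2.2 pos [ 0.5173 -0.1594  0.1212] shift [-0.0007  0.0001  0.0852] turn [-0.0003 -0.     -0.0002] q6 0.19 f [ 0.  -1.3  0.1] grip 0.0 0.08523193183945141
```

```bash
python3 -m jog '[[[0,0,0.025],[0,0,0]],[[0,0,0.05],[0,0,0]],[[0,0,0.07],[0,0,0]],[[0,0,0.085],[0,0,0]],[[0,0,0.085],[0,0,0]]]'
python3 - <<'E'
from h import *
rel(.517,-.16,.036,-36)
a=get("scene")
cv2.imwrite("pics/low.png",cv2.convertScaleAbs(cv2.resize(a["image"][150:260,200:330],None,fx=5,fy=5,interpolation=cv2.INTER_CUBIC),alpha=1.8))
E
```

```text
t: 2.7
tool_pos: [0.5166, -0.1589, 0.0349]
tool_rot: [-2.797, -1.425, 0.002]
contact_force: [-0.0, 1.0, 0.9]
opening: 0.0854
grip_force: 0.0
t 2.7 pos [ 0.5166 -0.1589  0.0349] shift [-0.0006  0.0009 -0.0011] turn [-0.0024  0.0004  0.0001] q6 0.19 f [-0.   1.   0.9] grip 0.0 0.08542508792763032
```

View pics/low.png

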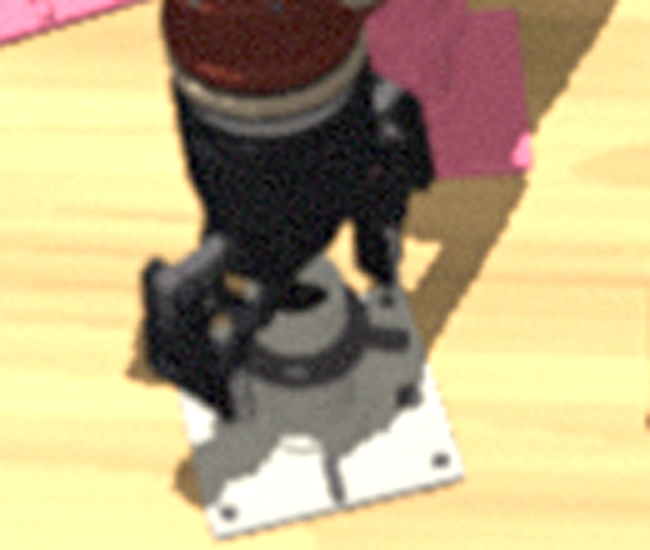

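The fingers stand on either side of the ring at crop (230,350) and (380,270). The pointer at (390,335) is clear, and the ring's height is between the pads. I'll close gently.

```bash
python3 -m jog '[[[0,0,0],[0,0,0]],[[0,0,0],[0,0,0]],[[0,0,0],[0,0,0]],[[0,0,0],[0,0,0]],[[0,0,0],[0,0,0]]]' 0.55 25; python3 -m jog '[[[0,0,0],[0,0,0]],[[0,0,0],[0,0,0]],[[0,0,0],[0,0,0]],[[0,0,0],[0,0,0]],[[0,0,0],[0,0,0]]]' 0.55 25
```

```text
t: 3.25
tool_pos: [0.5182, -0.1595, 0.0379]
tool_rot: [2.798, 1.426, 0.002]
contact_force: [-1.6, 0.3, 5.6]
opening: 0.055
grip_force: 25.9
t: 3.75
tool_pos: [0.5182, -0.1595, 0.0379]
tool_rot: [2.798, 1.426, 0.002]
contact_force: [-1.5, 2.2, 5.3]
opening: 0.0556
grip_force: 25.9
```

```bash
python3 -m jog '[[[0,0,0],[0,0,0.05]],[[0,0,0],[0,0,0.15]],[[0,0,0],[0,0,0.25]],[[0,0,0],[0,0,0.35]],[[0,0,0],[0,0,0.4]]]'; python3 -m jog '[[[0,0,0],[0,0,0.1]],[[0,0,0],[0,0,0.2]],[[0,0,0],[0,0,0.3]],[[0,0,0],[0,0,0.4]],[[0,0,0],[0,0,0.4]]]'
python3 - <<'E'
from h import *
rel(.517,-.16,.037,-36-65)
a=get("scene")
cv2.imwrite("pics/mid.png",cv2.convertScaleAbs(cv2.resize(a["image"][170:260,210:310],None,fx=6,fy=6,interpolation=cv2.INTER_CUBIC),alpha=1.8))
E
```

```text
t: 4.25
tool_pos: [0.5185, -0.1598, 0.0379]
tool_rot: [3.026, 0.838, 0.003]
contact_force: [-1.5, 0.1, 5.2]
opening: 0.0551
grip_force: 25.9
t: 4.75
tool_pos: [0.5187, -0.1602, 0.0379]
tool_rot: [3.132, 0.224, 0.004]
contact_force: [-1.3, -2.1, 7.2]
opening: 0.0551
grip_force: 26.0
t 4.75 pos [ 0.5187 -0.1602  0.0379] shift [-0.0016 -0.0004  0.0009] turn [ 0.0018 -0.0029  0.3346] q6 0.99 f [-1.3 -2.1  7.2] grip 25.978665053844452 0.05513975515839995
```

View pics/mid.png

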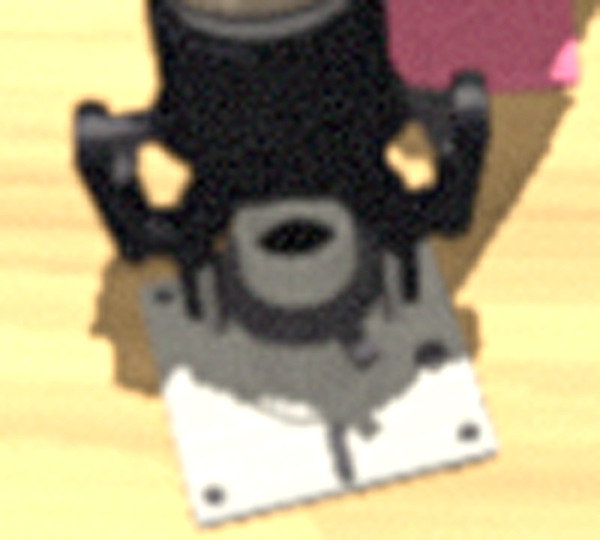

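The ring follows the gripper. The pointer tip is now at crop (366,350), and the rib at (342,455).

```bash
python3 - <<'E'
from h import *
import pickle
a,b=pickle.load(open("v.pkl","rb"))
for c in ([.5168,-.1594],[.5187,-.1602]):
  for uv in ((368,354),(362,340)):
    v=onz(a,(210+uv[0]/6,170+uv[1]/6),.064)[:2]-c; print(np.hypot(*v),np.degrees(np.arctan2(v[1],v[0])))
E
python3 -m jog '[[[0,0,0],[0,0,0.1]],[[0,0,0],[0,0,0.2]],[[0,0,0],[0,0,0.3]],[[0,0,0],[0,0,0.34]],[[0,0,0],[0,0,0.34]]]'
python3 - <<'E'
from h import *
a=get("scene")
cv2.imwrite("pics/end.png",cv2.convertScaleAbs(cv2.resize(a["image"][170:260,210:310],None,fx=6,fy=6,interpolation=cv2.INTER_CUBIC),alpha=1.8))
E
```

```text
0.04524097201267147 34.4548312798865
0.038981771281514574 36.19041812663755
0.04416096910011864 36.70592657268007
0.03796190712673799 38.859127605896404
t: 5.3
tool_pos: [0.5187, -0.1605, 0.0379]
tool_rot: [3.124, -0.307, 0.005]
contact_force: [-1.0, -3.6, 6.6]
opening: 0.0549
grip_force: 26.0
```

View pics/end.png

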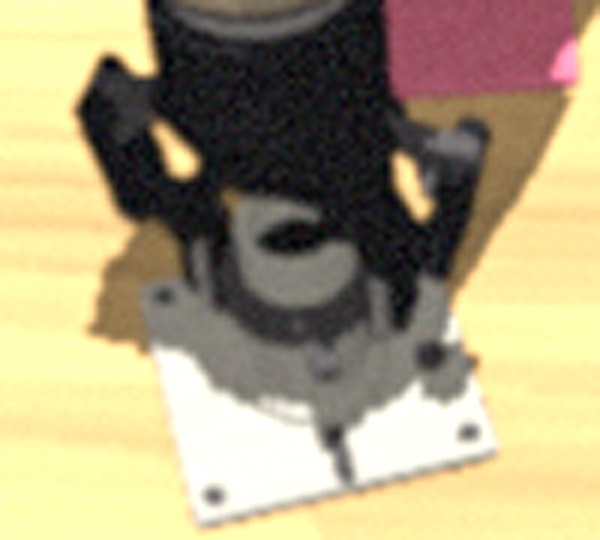

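The pointer at crop (325,362) is now in line with the rib at (342,455). I'll release, lift and check with a clear view.

```bash
python3 -m jog '[[[0,0,0],[0,0,0]],[[0,0,0],[0,0,0]],[[0,0,0],[0,0,0]],[[0,0,0],[0,0,0]],[[0,0,0],[0,0,0]]]' 1; python3 -m jog '[[[0,0,-0.02],[0,0,0]],[[0,0,-0.05],[0,0,0]],[[0,0,-0.09],[0,0,0]],[[0,0,-0.13],[0,0,0]],[[0,0,-0.16],[0,0,0]]]'; python3 -m jog '[[[-0.04,0,0],[0,0,0]],[[-0.08,0,0],[0,0,0]],[[-0.12,0,0],[0,0,0]],[[-0.15,0,0],[0,0,0]],[[-0.15,0,0],[0,0,0]]]'
python3 - <<'E'
from h import *
a=get("scene");b=get("top")
import pickle;pickle.dump((a,b),open("v2.pkl","wb"))
x=cv2.resize(a["image"][192:264,222:302],None,fx=5,fy=5,interpolation=cv2.INTER_CUBIC)
y=cv2.resize(b["image"][142:214,320:400],None,fx=5,fy=5,interpolation=cv2.INTER_CUBIC)
cv2.imwrite("pics/chk.png",cv2.convertScaleAbs(np.hstack([x,y]),alpha=1.5))
E
```

```text
t: 5.85
tool_pos: [0.5172, -0.159, 0.0358]
tool_rot: [-3.126, 0.309, 0.001]
contact_force: [-0.5, 0.5, 0.4]
opening: 0.0853
grip_force: 0.0
t: 6.35
tool_pos: [0.518, -0.1594, 0.1989]
tool_rot: [3.126, -0.309, 0.004]
contact_force: [0.2, -0.2, 0.3]
opening: 0.0855
grip_force: 0.0
t: 6.85
tool_pos: [0.3682, -0.1291, 0.1955]
tool_rot: [3.126, -0.31, 0.001]
contact_force: [0.6, 0.4, 1.0]
opening: 0.0853
grip_force: 0.0
```

View pics/chk.png

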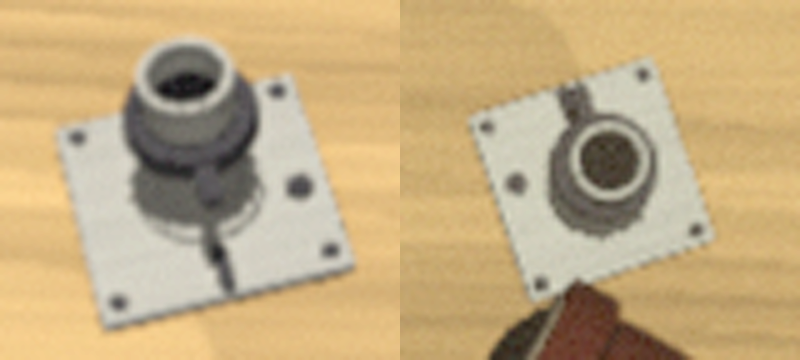

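The pointer covers the rib in the top view, at crop (575,100). In the scene view it is at (212,190), in line with the rib at (225,270). A quick number check follows.

Run:
```python
from h import *
import pickle
a,b=pickle.load(open("v2.pkl","rb"))
for c in ([.5168,-.1594],[.518,-.160]):
  for d,uv in ((b,(320+175/5,142+92/5)),(a,(222+213/5,192+196/5))):
    v=onz(d,uv,.062)[:2]-c; print(np.hypot(*v),np.degrees(np.arctan2(v[1],v[0])))
print(ctrl.get_obs()["contact_force"].round(1))
```

```text
0.04081517819419015 19.2715508595051
0.04359562679984951 16.235654626118006
0.03989205919968679 20.654000122907902
0.04262098565696452 17.46119108193513
[ 0.2 -0.8 -0.3]
```

The pointer measures about 18° and the rib about 18°, so it is well within tolerance.

```bash
python3 -c "from station import job;print(job.finish_job())"
```

```text
the job is handed in; nothing more can be done
None
```

The open port's ring now has its pointer above the rib, about 18° against the rib's 18° by camera; the gripper has let go and pulled clear, and I handed the job in at about 7 s (no verdict was shown).

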